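Restock the kit case with tape rolls from the post stand

ROBOT

A 7-joint arm with a two-finger parallel gripper is mounted at the origin on the work surface. World frame = base frame: x ahead of the robot, y to its left, z up, the work surface at z = 0. Lengths are in m, angles in degrees, forces in N, time in s.
With the tool pointing down it reaches from about 0.425 to 0.875 m from the base axis. Payload 4.7 kg.
Tool frame: the origin (TCP) lies midway between the tips of the shut fingers; the grasp point (between the pads) lies 19 mm behind it (env.grip_point_offset is the distance from the TCP to the grasp point, in m); z points along the fingers, y is the line along which they close (so a half turn about z gives the same grasp; the last joint's range is limited). The gripper opens to 87 mm and grips with 3 to 60 N. Pads are 19 mm wide; open, the fingers measure 117 mm over their backs; the gripper's body (75 mm by 190 mm) begins 51 mm behind the grasp point.
Start: joints at [-63.936, 18.392, -4.016, 83.108, 1.295, 78.541, -3.26], TCP at [0.277, 0.588, 0.223] pointing down, gripper open.
Joint ranges: [-163.93, 163.93], [-17.29, 119.83], [-79.2, 71.16], [3.27, 140.29], [-89.18, 269.18], [5.43, 117.66], [-154.24, 154.24]. Speed limits (degrees/s): [147.25, 147.25, 180, 180, 180, 180, 180].

INTERFACE

Orientations are given as [roll, pitch, yaw] about the fixed x, y, z axes, in that order (R = Rz(yaw) Ry(pitch) Rx(roll)).
In Python, from cell import env gives the robot as it stands.
- The arm moves only by the shell command python3 -m jog 'ROWS' [FORCE]. ROWS is JSON, a list of rows, each a list of 7 numbers: the shift along the tool's x, y, z in m, then the turn, a rotation vector about the tool's x, y, z in rad, then the finger opening in m, from 0 to 0.087. A call has 1 to 12 rows; each row shifts and turns the commanded pose from where the row before left it, along the tool's axes as they then stand; what a row does not reach is not made up. A row lasts 1/12 s, in which the tool goes at most 41.7 mm and 7.16 degrees, less where a joint would pass 70% of its speed; a pose out of reach is approached as far as the arm can. A call is refused whole if a number of a shift passes 0.0417 or a number of a turn 0.125, either way. A call with a gripper value outside its range is refused whole. The fingers move at their own pace and stop on an object; FORCE is the grip in N (left out, the last holds). Time passes only in rows, so rows that do not move let the fingers close. It gives the time, the measured TCP pose, the force, the opening and the grip force at its end, in the units of the state.
- env.get_obs(): the state, without advancing time (a new reading comes with each control period).
- env.read_camera(name): name is "side" or "top" or "wrist"; returns the picture (480x640x3 uint8, blue, green, red); there is no depth.
- env.get_calibration(name): a dict with "fov_y" (degrees; the focal length in pixels is half the picture's height over the tangent of half this angle, whatever the lens; pixels are square), "cx", "cy" (the principal point, pixels), "pose" (4x4, takes a point from camera to world coordinates). Camera axes: x right, y up, looking along -z (the intrinsics and any distortion apply to the point x, -y, -z); pixel columns grow to the right and rows downward; lengths in m; the calibration is good to about 2 mm. A picture is of the moment at which its call begins: read the wrist's pose just before it. get_calibration takes no time and is no camera call; for the wrist camera it gives the pose at the moment of the call.
- env.sign_off(): hands the job in; it is judged then, once.
The state is a dict: "time_s": time; "qpos": joint angles; "joint_velocities": joint speeds; "effort": joint torques, N m; "tool_pos": TCP position; "tool_rot": TCP orientation; "force": force on the tool from outside, world axes, zero at the start; "wrist_torque": the same for the moment, N m; "grip_width": finger opening in m; "grasp_force": force on a finger pad.
Only numpy, scipy, OpenCV 4.12 (cv2) and the standard library are available. Lean on these libraries where they do the work, as an engineer would, in place of code of your own. Each camera call takes 0.05 s, during which the arm holds its last target. There are 200 camera calls.

TASK

Restock the kit case: slide the blue bandage roll and the white tape roll up off the posts of the stand and set each one down gently, flat and wholly on the pad of its own colour on the floor of the case, under the leaning lid. Leave the lid standing as it is, and do not knock over or push aside the orange tub, laryngoscope handle, oxygen mask or oximeter clip.

Things in the scene. Friction and masses are not known exactly. Their poses are not given: they have to be found in the camera images.
- stand: Fixed aluminium roll stand: base plate 100 mm (its x) by 210 mm (its y), 12 mm thick, with two upright black posts 20 mm in diameter at y = +50 and y = -50 mm that rise 64 mm above the plate (tops 76 mm above the counter). Origin: centre of the underside, on the counter; z up. Its yaw varies by about 0.55 rad either way
- roll_blue: Blue wound bandage roll, a rigid ring 62 mm outside diameter, 30 mm bore, 50 mm high, about 0.08 kg, loose on one of the stand's two posts (which one varies), bottom resting on the plate 12 mm above the counter. Origin: centre of its bottom face; z is the ring's axis, up
- roll_white: White wound tape roll, same size as the blue one (62 mm outside, 30 mm bore, 50 mm high, about 0.1 kg), loose on the other post. Origin: centre of its bottom face; z is the ring's axis, up
- case: Fixed open grey polymer kit case, 180 mm (its x) by 260 mm (its y), 40 mm high, walls and floor 5 mm thick, no dividers. Origin: centre of the underside, on the counter; z up. The lid is hinged along the upper edge of its +x wall, which lies on the side away from the stand (case x points roughly to world +y), so the open side faces the stand
- lid (a joint): Angle of the grey lid (rad): 0 is shut, about 1.57 upright. It stands part open at 0.95 to 1.12, held by a stiff hinge, so that it leans over the hinge side of the case and overhangs both pads: a gripper coming straight down on a roll there would hit it. The lid is a plate 180 mm from hinge to free edge, 260 mm wide and 8 mm thick, with a small black knob on its outer face near the free edge
- lid_hinge (a point): Middle of the lid's hinge line, at the top of the case's +x wall, 40 mm above the counter
- lid_edge (a point): Middle of the lid's free edge, 180 mm from the hinge line
- pad_blue: Flat blue round pad 100 mm in diameter and 1 mm thick, painted-on (nothing to bump) on the inner floor of the case, centred 70 mm from the hinge line and 58 mm to one side of the case's middle (which side varies). Origin: its centre, 5 mm above the counter, at the level where a roll's bottom comes to rest
- pad_white: Flat white round pad of the same kind (100 mm diameter) on the other side of the case, centred 116 mm from the blue one. Origin: its centre, 5 mm above the counter, at the level where a roll's bottom comes to rest
- tub: Squat orange sharps tub with red snap cap, 104 mm in diameter, 88 mm high, loose, standing beside the roll stand. Origin: centre of its underside
- laryngoscope: Blue laryngoscope handle standing on end, 34 mm in diameter, 136 mm high, loose and easily tipped. Origin: centre of its underside; z up
- mask: Clear oxygen mask cone, mouth down, 90 mm in diameter, 94 mm high with a green connector on top, loose. Origin: centre of its underside; z up
- oximeter: White pulse oximeter clip, 62 by 34 mm, 32 mm high, loose, lying flat. Origin: centre of its underside
Things that resemble listed ones, but are neither listed nor needed, are in the scene too. What is shaped like the roll_white but yellow is not meant. Leave any yellow look-alike of the roll_blue alone.

How it is judged (in metres and radians):
At the end, for the whole second after the job is handed in: Each roll rests released and at rest, flat (within 0.1 rad, bottom within 5 mm of the pad) and wholly on the pad of its own colour (centre within 19 mm of the pad's centre), the lid standing as it was and the tub, laryngoscope handle, mask and oximeter where they stood (within 20 mm) (horizontal distance between roll_blue and pad_blue below 0.019 m and horizontal distance between roll_white and pad_white below 0.019 m and z of roll_blue in the frame of pad_blue below 0.005 m and z of roll_white in the frame of pad_white below 0.005 m and angle between each of roll_blue, roll_white's own z axis and vertical below 0.1 rad and linear speed of each of roll_blue, roll_white below 0.02 m/s and distance of each of lid_edge, tub, laryngoscope, mask, oximeter from where it was at the start of the episode below 0.02 m); the robot touches nothing.
It fails at once if the lid is pushed: its free edge moves more than 20 mm (distance of lid_edge from where it was at the start of the episode above 0.02 m).
It fails at once if the tub or the oximeter clip is pushed more than 20 mm (distance of any of tub, oximeter from where it was at the start of the episode above 0.02 m).
It fails at once if the laryngoscope handle is pushed more than 20 mm or tipped over (distance of laryngoscope from where it was at the start of the episode above 0.02 m or angle between laryngoscope's own z axis and vertical above 0.5 rad).
It fails at once if the mask is pushed more than 20 mm or tipped over (distance of mask from where it was at the start of the episode above 0.02 m or angle between mask's own z axis and vertical above 0.5 rad).
It fails at once if a roll is dropped or slammed onto its pad (moving at over 0.4 m/s within 20 mm of it) ((horizontal distance between roll_blue and pad_blue below 0.05 m and z of roll_blue in the frame of pad_blue below 0.02 m and linear speed of roll_blue above 0.4 m/s) or (horizontal distance between roll_white and pad_white below 0.05 m and z of roll_white in the frame of pad_white below 0.02 m and linear speed of roll_white above 0.4 m/s)).
It also fails if it takes over 58 s, if anything falls off the work surface, if the arm or the gripper's body presses on something with over 40 N, if the wrist force passes 120 N, or if a joint passes its speed limit or range.

## Working session

There is one attempt and no reset: what is moved stays moved. The work goes in short steps, Python scripts to look and compute and a shell command to move; the robot and the scene stay as the last step left them, time stands still between calls to the robot, and variables do not carry over. Pictures are saved under pics/ and viewed, at most 10 in all, crops included, and the job is handed in when it is done.

```bash
mkdir -p pics; ls; python3 - <<'E'
from cell import env
import cv2,numpy as np
o=env.get_obs(); print({k:np.round(v,3).tolist() for k,v in o.items()}, env.grip_point_offset)
for n in ("top","side","wrist"):
    c=env.get_calibration(n); print(n,{k:np.round(v,4).tolist() if not isinstance(v,str) else v for k,v in c.items()})
    cv2.imwrite(f"pics/{n}0.png",env.read_camera(n))
E
```

```text
pics
{'time_s': 0.0, 'qpos': [-63.935, 18.438, -4.017, 83.175, 1.297, 78.539, -3.261], 'joint_velocities': [0.008, 0.052, 0.008, 0.007, -0.004, -0.063, 0.001], 'effort': [0.0, -49.129, -0.403, -31.253, -0.064, 0.044, 0.0], 'tool_pos': [0.277, 0.587, 0.221], 'tool_rot': [-179.894, 0.007, 154.746], 'force': [-0.622, 0.05, 0.602], 'wrist_torque': [0.051, -0.001, -0.004], 'grasp_force': 0.0, 'grip_width': 0.087} 0.0187
top {'fov_y': 42.8835, 'cx': 315.0405, 'cy': 233.6523, 'pose': [[-0.0082, 0.9989, -0.0465, 0.4688], [-1.0, -0.0083, -0.0026, 0.0027], [-0.0029, 0.0465, 0.9989, 1.1712], [0.0, 0.0, 0.0, 1.0]]}
side {'fov_y': 51.6665, 'cx': 324.0936, 'cy': 241.112, 'pose': [[0.9395, 0.237, -0.2474, 0.2719], [-0.3425, 0.6645, -0.6641, -0.7167], [0.0071, 0.7087, 0.7055, 0.7825], [0.0, 0.0, 0.0, 1.0]]}
wrist {'fov_y': 65.5174, 'cx': 317.4965, 'cy': 238.9956, 'pose': [[0.4266, -0.8693, -0.2496, 0.2072], [0.9045, 0.4096, 0.119, 0.6208], [-0.0012, -0.2765, 0.961, 0.3835], [0.0, 0.0, 0.0, 1.0]]}
```

View pics/top0.png

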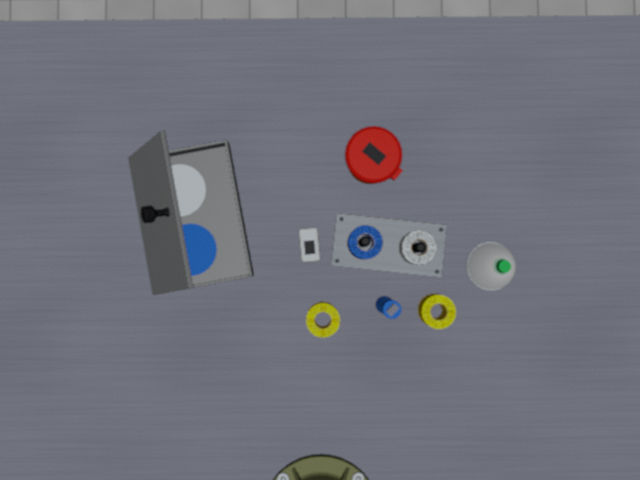

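View pics/side0.png

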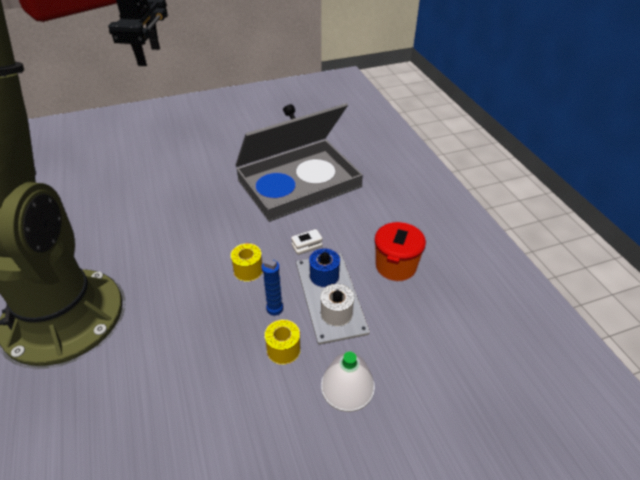

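Top view: the blue roll is at (366,242) and the white roll at (419,247), both on posts. The yellow look-alikes at (323,320) and (438,311) stand on the counter. The blue laryngoscope is at (390,309), the tub at (374,155), the mask at (491,266) and the oximeter at (310,245). The case is at about (190,215) with its lid on the left. In the side view the pads are at (275,186) for blue and (316,171) for white. Only the ring at (366,242) is both blue and a ring on a post, and only the one at (419,247) is both white and a ring on a post. I'll measure these and check them in a close crop.

```bash
cat > h.py <<'E'
from cell import env
import cv2,numpy as np
def K(c): f=240/np.tan(np.radians(c["fov_y"])/2); return f,c["cx"],c["cy"]
def ray(n,px,c=None):
    c=c or env.get_calibration(n); f,cx,cy=K(c); px=np.atleast_2d(px).astype(float); P=np.array(c["pose"])
    d=np.c_[(px[:,0]-cx)/f,-(px[:,1]-cy)/f,-np.ones(len(px))]@P[:3,:3].T
    return P[:3,3],d
def onplane(n,px,z,c=None):
    o,d=ray(n,px,c); return o+d*((z-o[2])/d[:,2])[:,None]
def proj(n,X,c=None):
    c=c or env.get_calibration(n); f,cx,cy=K(c); P=np.array(c["pose"]); q=(np.atleast_2d(X)-P[:3,3])@P[:3,:3]
    return np.c_[cx+f*q[:,0]/-q[:,2],cy+f*q[:,1]/q[:,2]]
def tri(p):  # {view:pixel}
    A=np.zeros((3,3));b=np.zeros(3);R=[]
    for n,px in p.items():
        o,d=ray(n,px);d=d[0]/np.linalg.norm(d[0]);M=np.eye(3)-np.outer(d,d);A+=M;b+=M@o;R.append((o,M))
    X=np.linalg.solve(A,b); return X,[round(float(np.linalg.norm(M@(X-o)))*1000,1) for o,M in R]
def circ(P):
    A=np.c_[2*P[:,:2],np.ones(len(P))];s=np.linalg.lstsq(A,(P[:,:2]**2).sum(1),rcond=None)[0]
    return s[:2],np.sqrt(s[2]+s[:2]@s[:2])
def blobs(im,col,amin=60):
    h=cv2.cvtColor(im,cv2.COLOR_BGR2HSV)
    lo,hi={"blue":((100,150,50),(125,255,255)),"white":((0,0,150),(179,60,255)),"red":((0,180,60),(12,255,255)),"yellow":((22,150,80),(35,255,255)),"green":((50,120,60),(85,255,255))}[col]
    m=cv2.inRange(h,lo,hi); cs,_=cv2.findContours(m,cv2.RETR_EXTERNAL,cv2.CHAIN_APPROX_NONE)
    return sorted([c[:,0,:] for c in cs if cv2.contourArea(c)>amin],key=lambda c:-len(c))
E
python3 - <<'E'
from h import *
for n in("top","side"):
    im=cv2.imread(f"pics/{n}0.png")
    for col in("blue","white","red","green"):
        for b in blobs(im,col):
            c0=b.mean(0)
            if n=="top" and c0[1]<25 or n=="side" and c0[1]<95: continue
            out=[]
            hull=cv2.convexHull(b.astype(np.int32))
            for z in(.006,.062):
                c,r=circ(onplane(n,b,z)); out+=[*np.round(c,4),round(r,4)]
            print(n,col,c0.round(0),len(b),out)
s=cv2.imread("pics/side0.png"); t=cv2.imread("pics/top0.png")
a=cv2.resize(s[0:75,90:190],(600,450),interpolation=3)[:300,:400]
a=cv2.resize(s[0:75,100:200],(400,300),interpolation=3)
b=cv2.resize(t[200:290,320:440],(400,300),interpolation=3)
c=cv2.resize(s[90:225,230:410],(400,300),interpolation=3); d=cv2.resize(s[235:355,230:390],(400,300),interpolation=3)
cv2.imwrite("pics/crop1.png",np.vstack([np.hstack([a,b]),np.hstack([c,d])]))
E
```

```text
top blue [197. 248.] 125 [np.float64(0.4977), np.float64(0.2314), np.float64(0.0384), np.float64(0.4963), np.float64(0.2204), np.float64(0.0366)]
top blue [365. 242.] 92 [np.float64(0.5066), np.float64(-0.0888), np.float64(0.0305), np.float64(0.5047), np.float64(-0.0844), np.float64(0.0291)]
top blue [389. 308.] 89 [np.float64(0.3825), np.float64(-0.1322), np.float64(0.0183), np.float64(0.3867), np.float64(-0.1257), np.float64(0.0174)]
top white [187. 188.] 129 [np.float64(0.6122), np.float64(0.2514), np.float64(0.04), np.float64(0.6053), np.float64(0.2395), np.float64(0.0381)]
top white [419. 247.] 96 [np.float64(0.4959), np.float64(-0.1927), np.float64(0.0316), np.float64(0.4946), np.float64(-0.1833), np.float64(0.0301)]
top white [309. 244.] 91 [np.float64(0.5029), np.float64(0.0172), np.float64(0.0257), np.float64(0.5012), np.float64(0.0165), np.float64(0.0244)]
top white [499. 269.] 82 [np.float64(0.4537), np.float64(-0.3446), np.float64(0.0266), np.float64(0.4544), np.float64(-0.3279), np.float64(0.0254)]
top red [374. 156.] 164 [np.float64(0.6732), np.float64(-0.1078), np.floa
[... 7228 characters left out ...]
4505), np.float64(-0.256), np.float64(0.0117), np.float64(0.4377), np.float64(-0.2892), np.float64(0.0108)]
side white [ 17. 351.] 30 [np.float64(-0.0748), np.float64(-0.0627), np.float64(0.0098), np.float64(-0.0498), np.float64(-0.1099), np.float64(0.0091)]
side white [100. 329.] 28 [np.float64(0.067), np.float64(-0.0627), np.float64(0.01), np.float64(0.0817), np.float64(-0.1099), np.float64(0.0093)]
side red [398. 250.] 158 [np.float64(0.6891), np.float64(-0.063), np.float64(0.0721), np.float64(0.6591), np.float64(-0.1102), np.float64(0.0669)]
side green [349. 360.] 44 [np.float64(0.4833), np.float64(-0.2837), np.float64(0.0143), np.float64(0.4681), np.float64(-0.3149), np.float64(0.0133)]
```

View pics/crop1.png

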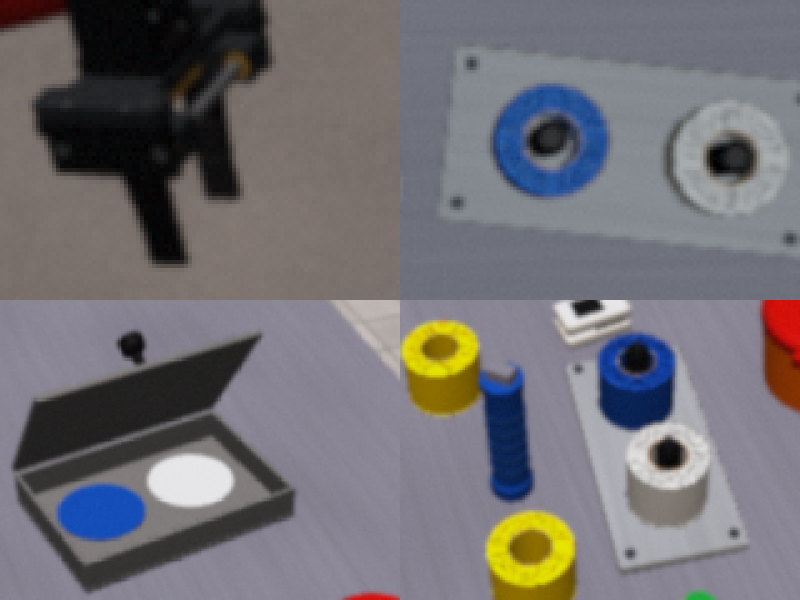

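The crop confirms the blue and white rings on the posts, the pads under the lid, and a slim gripper body. The pads come out 116.5 mm apart and the rolls 100.5 mm apart, and both match the given sizes. Next I'll measure the lid and obstacles and check clearances for a tilted grasp.

```bash
python3 - <<'E'
from h import *
# lid corners: far(+x) and near free-edge corners, hinge corners
for nm,p in {"far":dict(top=(165,132),side=(347,106)),"near":dict(top=(190,290),side=(246,135))}.items(): print(nm,tri(p))
print("lar top",onplane("top",(391,309),.136), tri(dict(top=(391,309),side=(270,264))))
print("lar base side",onplane("side",(275,312),0.0))
print("tub cap",circ(onplane("top",blobs(cv2.imread("pics/top0.png"),"red")[0],.085)))
print("mask",onplane("top",(503,266),.094),tri(dict(top=(503,266),side=(349,358))))
print("case rim corners top",onplane("top",[(228,143),(252,275)],.04))
print("stand corners", onplane("top",[(341,219),(440,229),(337,261),(436,271)],.012).mean(0))
H=np.array([.497,.244])+.07*np.array([-.185,.983]);print("hinge near blue",H)
# clearance for blue pick
lar=np.array([.387,-.122]);tub=np.array([.660,-.101])
def clr(roll,ob,R,ht,az,t,zg):
    l=np.array([np.cos(az),np.sin(az)]);q=np.array([-l[1],l[0]]);r=ob-roll;best=9
    for a in np.arange(.051,.25,.004):
        for b in np.arange(-.0375,.038,.005):
            h=a*np.sin(t)+b*np.cos(t);z=zg+a*np.cos(t)-b*np.sin(t)
            if z<ht: best=min(best,np.hypot(r@l-h,max(abs(r@q)-.095,0))-R)
    return best
for roll,nm in(((.505,-.084),"blue"),((.495,-.184),"white")):
  for t in(30,36):
    for az in range(-120,-59,6):
      a=[clr(np.array(roll),o,R,h,np.radians(az),np.radians(t),.052) for o,R,h in((lar,.017,.136),(tub,.052,.09),(np.array([.459,-.325]),.02,.094))]
      print(nm,t,az,np.round(np.array(a)*1000))
E
```

```text
far (array([0.68337278, 0.24727451, 0.18759744]), [1.5, 1.5])
near (array([0.42922701, 0.20564326, 0.18850531]), [3.6, 3.6])
lar top [[ 0.38873948 -0.12160482  0.136     ]] (array([ 0.38933062, -0.12276944,  0.12866578]), [1.2, 1.2])
lar base side [[ 0.38870635 -0.13231246  0.        ]]
tub cap (array([ 0.65938467, -0.10034091]), np.float64(0.04936978396675085))
mask [[ 0.45919836 -0.32459565  0.094     ]] (array([ 0.46044063, -0.32655288,  0.08905756]), [1.4, 1.4])
case rim corners top [[0.69215678 0.16672866 0.04      ]
 [0.44588786 0.12274217 0.04      ]]
stand corners [ 0.50007614 -0.1333909   0.012     ]
hinge near blue [0.48405 0.31281]
blue 30 -120 [-15.  58. 146.]
blue 30 -114 [-16.  47. 153.]
blue 30 -108 [-12.  37. 157.]
blue 30 -102 [ -4.  27. 159.]
blue 30 -96 [  1.  19. 159.]
blue 30 -90 [  6.  11. 155.]
blue 30 -84 [  9.   5. 149.]
blue 30 -78 [ 11.   1. 140.]
blue 30 -72 [ 12.  -5. 131.]
blue 30 -66 [ 12. -10. 123.]
blue 30 -60 [ 15. -10. 116.]
blue 36 -120 [-17.  58. 135.]
blue 36 -114 [-17.  47. 142.]
blue 36 -108 [-12.  37. 147.]
blue 36 -102 [ -4.  27. 149.]
blue 36 -96 [  1.  18. 148.]
blue 36 -90 [  6.  11. 144.]
blue 36 -84 [  9.   5. 138.]
blue 36 -78 [ 11.   1. 129.]
blue 36 -72 [ 12.  -5. 120.]
blue 36 -66 [ 14. -12. 113.]
blue 36 -60 [ 20. -15. 107.]
white 30 -120 [ 13. 139.  54.]
white 30 -114 [ 12. 129.  57.]
white 30 -108 [ 16. 118.  59.]
white 30 -102 [ 22. 108.  59.]
white 30 -96 [30. 97. 58.]
white 30 -90 [40. 86. 55.]
white 30 -84 [49. 76. 50.]
white 30 -78 [59. 66. 44.]
white 30 -72 [68. 57. 37.]
white 30 -66 [77. 48. 28.]
white 30 -60 [84. 41. 19.]
white 36 -120 [ 13. 139.  43.]
white 36 -114 [ 14. 128.  47.]
white 36 -108 [ 20. 118.  48.]
white 36 -102 [ 28. 107.  49.]
white 36 -96 [36. 97. 47.]
white 36 -90 [46. 86. 44.]
white 36 -84 [56. 76. 40.]
white 36 -78 [66. 66. 34.]
white 36 -72 [75. 56. 26.]
white 36 -66 [83. 48. 17.]
white 36 -60 [90. 41.  8.]
```

Lid angle comes out at about 0.99 rad (free edge 0.19 m up), so the tool must lean about 38° away from the lid. The white roll can be picked at the placing yaw, and the blue roll needs a lean azimuth of about -87° to pass between the tub and the handle. Now a planner that gives shifts and turns in tool axes.

```bash
cat >> h.py <<'E'
from scipy.spatial.transform import Rotation as Ro
def target(az,t):  # lean azimuth, tilt in deg; tool +x on the side opposite the lean
    a=np.radians(az+180);t=np.radians(t);u=np.array([np.cos(a),np.sin(a),0]);k=np.array([0,0,1.])
    z=np.sin(t)*u-np.cos(t)*k;x=np.cos(t)*u+np.sin(t)*k
    return Ro.from_matrix(np.c_[x,np.cross(z,x),z])
def cur():
    o=env.get_obs();R=Ro.from_euler('xyz',o["tool_rot"],degrees=True);p=np.array(o["tool_pos"])
    return p,R,p-R.as_matrix()[:,2]*env.grip_point_offset,o
def plan(g=None,az=None,t=None):
    p,R,gp,o=cur();T=target(az,t) if az is not None else R
    print("t",round(float(o["time_s"]),2),"grasp pt",gp.round(4),"width",o["grip_width"],"q",np.round(o["qpos"],0))
    print("turn(tool)",(R.inv()*T).as_rotvec().round(4))
    if g is not None:
        tcp=np.array(g)+T.as_matrix()[:,2]*env.grip_point_offset
        print("shift if turned first",T.inv().apply(tcp-p).round(4),"; in present axes",R.inv().apply(tcp-p).round(4))
E
python3 -c "
from h import *
plan((.495,-.184,.16),-80,38)"
python3 -m jog '[[0,0,-0.035,0,0,0,0.087],[0,0,-0.035,0,0,0,0.087],[0,0,-0.035,0,0,0,0.087]]'
```

```text
t 0.15 grasp pt [0.2772 0.5875 0.2404] width 0.08723551750148432 q [-64.  18.  -4.  83.   1.  79.  -3.]
turn(tool) [-0.3177  0.612   0.9188]
shift if turned first [-0.6665  0.0805 -0.4237] ; in present axes [-0.5195 -0.5953  0.0774]
time_s: 0.4
tool_pos: [0.2771, 0.5872, 0.3278]
tool_rot: [-179.9, 0.0, 154.7]
force: [0.7, 0.7, 0.7]
grip_width: 0.087
grasp_force: 0.0
```

```bash
python3 -m jog '[[-0.022,-0.025,0,0,0,0,0.087],[-0.022,-0.025,0,0,0,0,0.087],[-0.022,-0.025,0,0,0,0,0.087],[-0.022,-0.025,0,0,0,0,0.087],[-0.022,-0.025,0,0,0,0,0.087],[-0.022,-0.025,0,0,0,0,0.087],[-0.022,-0.025,0,0,0,0,0.087],[-0.022,-0.025,0,0,0,0,0.087],[-0.022,-0.025,0,0,0,0,0.087],[-0.022,-0.025,0,0,0,0,0.087],[-0.022,-0.025,0,0,0,0,0.087],[-0.022,-0.025,0,0,0,0,0.087]]'
python3 -m jog '[[-0.022,-0.025,0,0,0,0,0.087],[-0.022,-0.025,0,0,0,0,0.087],[-0.022,-0.025,0,0,0,0,0.087],[-0.022,-0.025,0,0,0,0,0.087],[-0.022,-0.025,0,0,0,0,0.087],[-0.022,-0.025,0,0,0,0,0.087],[-0.022,-0.025,0,0,0,0,0.087],[-0.022,-0.025,0,0,0,0,0.087],[-0.022,-0.025,0,0,0,0,0.087],[-0.022,-0.025,0,0,0,0,0.087],[-0.022,-0.025,0,0,0,0,0.087],[0,0,0,0,0,0,0.087]]'
python3 -c "
from h import *
plan((.495,-.184,.16),-80,38)"
```

```text
time_s: 1.4
tool_pos: [0.3882, 0.2022, 0.3274]
tool_rot: [180.0, -0.0, 154.8]
force: [-0.2, -0.0, 0.6]
grip_width: 0.0868
grasp_force: 0.0
time_s: 2.4
tool_pos: [0.4893, -0.1556, 0.3276]
tool_rot: [-179.8, 0.1, 154.2]
force: [-0.4, -0.8, 0.7]
grip_width: 0.0869
grasp_force: 0.0
t 2.4 grasp pt [ 0.4893 -0.1555  0.3463] width 0.08688152031390801 q [-29.  -2.  42.  94.   2.  88.  78.]
turn(tool) [-0.3155  0.6162  0.909 ]
shift if turned first [-0.126   0.0007  0.1329] ; in present axes [-0.0103 -0.013   0.1824]
```

```bash
python3 -m jog '[[0,0,0,-0.0287,0.056,0.0826,0.087],[0,0,0,-0.0287,0.056,0.0826,0.087],[0,0,0,-0.0287,0.056,0.0826,0.087],[0,0,0,-0.0287,0.056,0.0826,0.087],[0,0,0,-0.0287,0.056,0.0826,0.087],[0,0,0,-0.0287,0.056,0.0826,0.087],[0,0,0,-0.0287,0.056,0.0826,0.087],[0,0,0,-0.0287,0.056,0.0826,0.087],[0,0,0,-0.0287,0.056,0.0826,0.087],[0,0,0,-0.0287,0.056,0.0826,0.087],[0,0,0,-0.0287,0.056,0.0826,0.087],[0,0,0,0,0,0,0.087]]'
python3 -c "
from h import *
plan((.495,-.184,.16),-80,38)"
```

```text
time_s: 3.4
tool_pos: [0.4884, -0.15, 0.3256]
tool_rot: [-179.7, -38.4, 100.0]
force: [-1.5, 0.9, -0.5]
grip_width: 0.0871
grasp_force: 0.0
t 3.4 grasp pt [ 0.4905 -0.1614  0.3403] width 0.08710125484809432 q [ -6.  24.  53.  83. -40. 115.  54.]
turn(tool) [-0.0053 -0.0064 -0.0004]
shift if turned first [-0.1293  0.0006  0.1279] ; in present axes [-0.1301  0.0013  0.127 ]
```

```bash
python3 -m jog '[[-0.0185,0,0.018,0,0,0,0.087],[-0.0185,0,0.018,0,0,0,0.087],[-0.0185,0,0.018,0,0,0,0.087],[-0.0185,0,0.018,0,0,0,0.087],[-0.0185,0,0.018,0,0,0,0.087],[-0.0185,0,0.018,0,0,0,0.087],[-0.0185,0,0.018,0,0,0,0.087],[0,0,0,0,0,0,0.087]]'
python3 - <<'E'
from h import *
plan((.495,-.184,.050),-80,38)
c=env.get_calibration("wrist");im=env.read_camera("wrist");cv2.imwrite("pics/w1.png",im)
s=env.read_camera("side");cv2.imwrite("pics/s1.png",s)
# white roll top circle seen by the wrist
for b in blobs(im,"blue",300)+blobs(im,"white",300):
    q=circ(onplane("wrist",b,.062,c)); print(b.mean(0).round(),len(b),q[0].round(4),round(q[1],4))
print(proj("wrist",[[.495,-.184,.062],[.505,-.084,.062]],c).round())
cv2.imwrite("pics/w1s.png",np.hstack([cv2.resize(im,(400,300)),cv2.resize(s[180:420,200:520],(400,300))]))
E
```

```text
time_s: 4.07
tool_pos: [0.4926, -0.1697, 0.1442]
tool_rot: [-179.7, -38.4, 100.6]
force: [-1.0, 0.6, -0.5]
grip_width: 0.087
grasp_force: 0.0
t 4.07 grasp pt [ 0.4949 -0.1811  0.1588] width 0.08703590740861887 q [ -2.  35.  49.  92. -43. 102.  66.]
turn(tool) [-0.0119 -0.0064  0.0077]
shift if turned first [-0.0694 -0.0002  0.084 ] ; in present axes [-0.07    0.0003  0.0835]
[193. 237.] 966 [ 0.3798 -0.1159] 0.029
[359. 222.] 224 [ 0.5063 -0.0847] 0.0303
[386.  10.] 177 [0.4993 0.1498] 0.0296
[237. 138.] 7353 [ 0.4392 -0.0311] 0.179
[293. 377.] 898 [ 0.493  -0.2068] 0.0466
[609. 162.] 590 [0.6883 0.0086] 0.0352
[162. 288.] 229 [ 0.3795 -0.161 ] 0.0153
[482.  10.] 181 [0.5934 0.1672] 0.0298
[425. 373.] 105 [ 0.5631 -0.1846] 0.0076
[[319. 350.]
 [357. 219.]]
```

View pics/w1s.png

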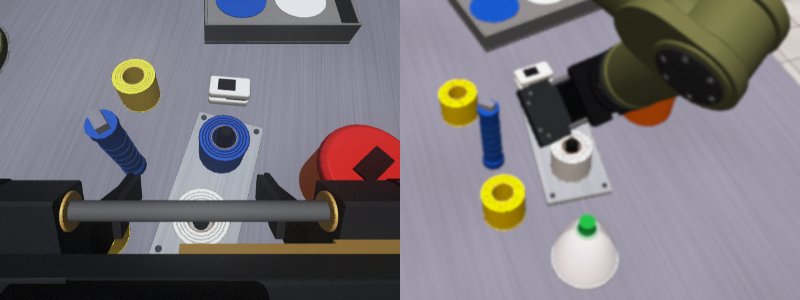

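The wrist view shows the white ring at about (320,345), centred between the fingers, and it matches the prediction of (319,350). Clear to descend.

```bash
python3 -m jog '[[-0.0115,0,0.0138,-0.012,-0.006,0.008,0.087],[-0.0115,0,0.0138,0,0,0,0.087],[-0.0115,0,0.0138,0,0,0,0.087],[-0.0115,0,0.0138,0,0,0,0.087],[-0.0115,0,0.0138,0,0,0,0.087],[-0.0115,0,0.0138,0,0,0,0.087],[0,0,0,0,0,0,0.087],[0,0,0,0,0,0,0.087]]'
python3 -c "
from h import *
plan((.495,-.184,.050),-80,38)"
```

```text
time_s: 4.83
tool_pos: [0.4945, -0.1743, 0.0394]
tool_rot: [179.8, -38.0, 99.9]
force: [-0.7, 0.5, 1.0]
grip_width: 0.0873
grasp_force: 0.0
t 4.83 grasp pt [ 0.4964 -0.1856  0.0542] width 0.08731673222737582 q [  1.  42.  46.  95. -48.  94.  72.]
turn(tool) [ 0.0044 -0.     -0.0011]
shift if turned first [-0.0011 -0.0012  0.0044] ; in present axes [-0.0011 -0.0012  0.0044]
```

```bash
python3 -m jog '[[-0.0011,-0.0012,0.0044,0,0,0,0.087],[0,0,0,0,0,0,0.05],[0,0,0,0,0,0,0.05],[0,0,0,0,0,0,0.05],[0,0,0,0,0,0,0.05],[0,0,0,0,0,0,0.05],[0,0,0,0,0,0,0.05],[0,0,0,0,0,0,0.05],[0,0,0,0,0,0,0.05]]' 25
python3 -c "
from h import *
plan((.495,-.184,.18),-80,38)"
```

```text
time_s: 5.58
tool_pos: [0.4942, -0.1731, 0.037]
tool_rot: [179.5, -37.9, 100.1]
force: [0.5, -0.8, 3.5]
grip_width: 0.0609
grasp_force: 25.0
t 5.58 grasp pt [ 0.496  -0.1844  0.0518] width 0.060896441369109953 q [  1.  42.  46.  96. -48.  93.  72.]
turn(tool) [0.0072 0.0017 0.0011]
shift if turned first [ 0.0794 -0.0011 -0.1006] ; in present axes [ 0.0793 -0.0003 -0.1008]
```

```bash
python3 -m jog '[[0.006,0,-0.0075,0,0,0,0.05],[0.0113,0,-0.0144,0,0,0,0.05],[0.0113,0,-0.0144,0,0,0,0.05],[0.0113,0,-0.0144,0,0,0,0.05],[0.0113,0,-0.0144,0,0,0,0.05],[0.0113,0,-0.0144,0,0,0,0.05],[0.0113,0,-0.0144,0,0,0,0.05],[0.0113,0,-0.0144,0,0,0,0.05]]'
python3 -c "
from h import *
plan((.629,.171,.165),-79.3,38)"
```

```text
time_s: 6.25
tool_pos: [0.4929, -0.1726, 0.1766]
tool_rot: [179.6, -37.9, 100.1]
force: [0.7, -0.0, -1.0]
grip_width: 0.061
grasp_force: 25.0
t 6.25 grasp pt [ 0.4948 -0.184   0.1914] width 0.060981014811640755 q [ -2.  32.  50.  91. -43. 103.  64.]
turn(tool) [ 0.0144  0.0021 -0.0086]
shift if turned first [0.239  0.1975 0.2202] ; in present axes [0.2412 0.1922 0.2225]
```

```bash
python3 -m jog '[[0.02,0.016,0.0185,0.014,0,-0.008,0.05],[0.02,0.016,0.0185,0,0,0,0.05],[0.02,0.016,0.0185,0,0,0,0.05],[0.02,0.016,0.0185,0,0,0,0.05],[0.02,0.016,0.0185,0,0,0,0.05],[0.02,0.016,0.0185,0,0,0,0.05],[0.02,0.016,0.0185,0,0,0,0.05],[0.02,0.016,0.0185,0,0,0,0.05],[0.02,0.016,0.0185,0,0,0,0.05],[0.02,0.016,0.0185,0,0,0,0.05],[0.02,0.016,0.0185,0,0,0,0.05],[0.0,0,0.0,0,0,0,0.05]]'
python3 - <<'E'
from h import *
plan((.629,.171,.165),-79.3,38)
s=env.read_camera("side");t=env.read_camera("top");cv2.imwrite("pics/s2.png",s)
cv2.imwrite("pics/s2c.png",np.hstack([cv2.resize(s[20:260,160:480],(400,300)),cv2.resize(t[60:360,60:460],(400,300))]))
E
```

```text
time_s: 7.25
tool_pos: [0.6109, 0.1625, 0.15]
tool_rot: [180.0, -38.2, 101.3]
force: [-0.0, 2.4, -1.0]
grip_width: 0.0606
grasp_force: 25.0
t 7.25 grasp pt [0.6132 0.1512 0.1647] width 0.06058433425288581 q [-29.  31.  42.  93. -54.  87.  38.]
turn(tool) [-0.0061 -0.0036  0.0083]
shift if turned first [0.0132 0.0194 0.0099] ; in present axes [0.013  0.0195 0.0099]
```

View pics/s2c.png

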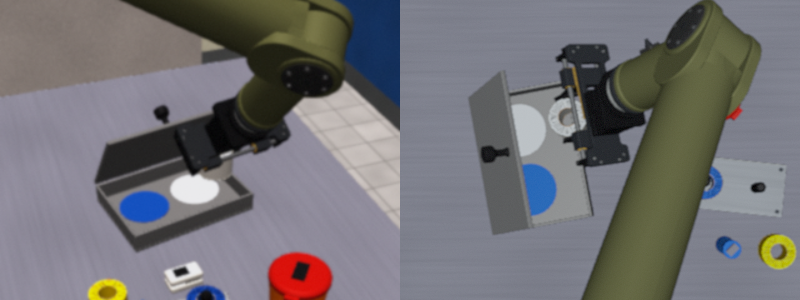

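Both pads are visible in the side view, with the roll at about (210,165) of the crop in front of the white pad. The forearm and gripper body are well clear of the lid. Next I approach along the tool axis, under the lid.

```bash
python3 -m jog '[[0.0065,0.01,0.005,-0.006,-0.004,0.008,0.05],[0.0065,0.01,0.005,0,0,0,0.05],[0,0,0.02,0,0,0,0.05],[0,0,0.025,0,0,0,0.05],[0,0,0.025,0,0,0,0.05],[0,0,0.025,0,0,0,0.05],[0,0,0.015,0,0,0,0.05],[0,0,0,0,0,0,0.05],[0,0,0,0,0,0,0.05]]'
python3 -c "
from h import *
plan((.612,.262,.0465),-79.3,38)"
```

```text
time_s: 8.1
tool_pos: [0.6161, 0.2393, 0.0617]
tool_rot: [-179.9, -37.7, 100.0]
force: [0.9, -0.0, -0.4]
grip_width: 0.0608
grasp_force: 25.0
t 8.1 grasp pt [0.6181 0.228  0.0765] width 0.06082462173722779 q [-33.  36.  38.  96. -60.  78.  38.]
turn(tool) [ 0.0051  0.0058 -0.0094]
shift if turned first [0.0088 0.0002 0.0449] ; in present axes [ 0.0091 -0.0001  0.0448]
```

```bash
python3 -m jog '[[0.003,0,0.015,0.005,0.006,-0.009,0.05],[0.003,0,0.015,0,0,0,0.05],[0.003,0,0.008,0,0,0,0.05],[0,0,0.004,0,0,0,0.05],[0,0,0,0,0,0,0.05],[0,0,0,0,0,0,0.05]]'
python3 -c "
from h import *
plan((.612,.262,.0455),-79.3,38)
s=env.read_camera('side');cv2.imwrite('pics/s3.png',s)
cv2.imwrite('pics/s3c.png',cv2.resize(s[90:240,220:420],(800,600),interpolation=3))"
```

```text
time_s: 8.6
tool_pos: [0.6099, 0.2716, 0.0341]
tool_rot: [180.0, -38.0, 100.7]
force: [-0.2, -0.0, -2.1]
grip_width: 0.0605
grasp_force: 25.0
t 8.6 grasp pt [0.612  0.2603 0.0488] width 0.060463631618183133 q [-34.  38.  36.  97. -62.  75.  39.]
turn(tool) [ 0.0005 -0.0001 -0.    ]
shift if turned first [-0.0007  0.0003  0.0037] ; in present axes [-0.0007  0.0003  0.0037]
```

View pics/s3c.png

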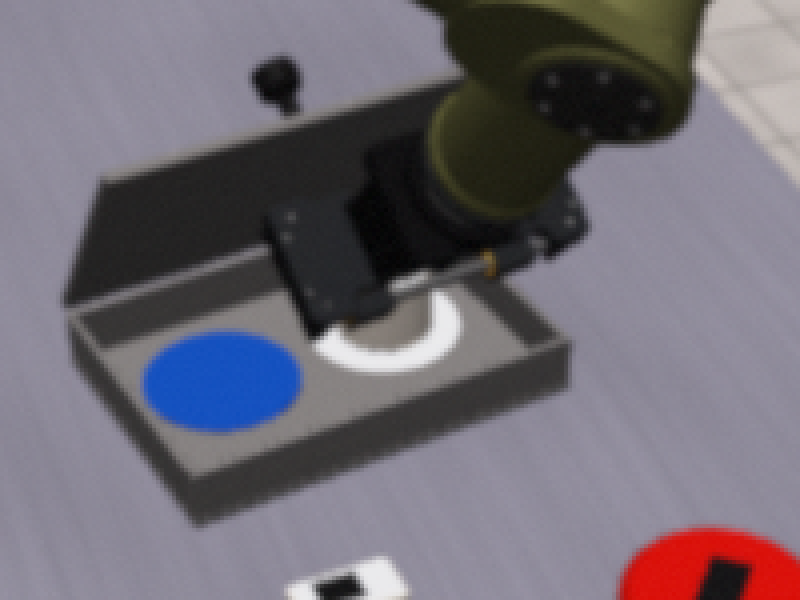

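The roll is over the white pad with an even rim of white showing in front. I lower the last few millimetres, looking for contact.

```bash
python3 -m jog '[[-0.0012,0,0.0018,0,0,0,0.05],[-0.0012,0,0.0016,0,0,0,0.05],[0,0,0,0,0,0,0.05]]'
python3 -c "
from h import *
plan((.612,.262,.0448),-79.3,38)"
```

```text
time_s: 8.9
tool_pos: [0.6105, 0.2713, 0.0303]
tool_rot: [179.9, -38.0, 100.7]
force: [0.6, 0.1, -0.2]
grip_width: 0.0606
grasp_force: 25.0
t 8.9 grasp pt [0.6126 0.2599 0.045 ] width 0.06060126022761133 q [-34.  38.  36.  97. -63.  74.  40.]
turn(tool) [ 0.002  -0.0003 -0.0004]
shift if turned first [ 0.0015 -0.0003  0.0015] ; in present axes [ 0.0015 -0.0003  0.0015]
```

```bash
python3 -m jog '[[-0.0006,0,0.0008,0,0,0,0.05],[-0.0006,0,0.0008,0,0,0,0.05],[0,0,0,0,0,0,0.05]]'
python3 -m jog '[[0,0,0,0,0,0,0.064],[0,0,0,0,0,0,0.067],[0,0,0,0,0,0,0.072],[0,0,0,0,0,0,0.078],[0,0,0,0,0,0,0.078],[0,0,-0.01,0,0,0,0.078],[0,0,-0.02,0,0,0,0.078],[0,0,-0.03,0,0,0,0.078],[0,0,-0.03,0,0,0,0.078],[0,0,-0.03,0,0,0,0.078],[0,0,-0.03,0,0,0,0.078],[0,0,0,0,0,0,0.087]]'
python3 - <<'E'
from h import *
plan((.505,-.084,.19),-87,38)
s=env.read_camera("side");cv2.imwrite("pics/s4.png",s)
cv2.imwrite("pics/s4c.png",cv2.resize(s[90:240,220:420],(800,600),interpolation=3))
E
```

```text
time_s: 9.15
tool_pos: [0.6105, 0.2713, 0.0302]
tool_rot: [179.9, -38.1, 100.7]
force: [-3.0, -3.3, 7.6]
grip_width: 0.0605
grasp_force: 24.9
time_s: 10.15
tool_pos: [0.631, 0.1748, 0.152]
tool_rot: [179.3, -37.8, 100.7]
force: [0.8, -1.4, 0.1]
grip_width: 0.0805
grasp_force: 0.0
t 10.15 grasp pt [0.6329 0.1635 0.1667] width 0.08053506526612386 q [-29.  32.  42.  91. -56.  87.  36.]
turn(tool) [-0.0707  0.0025  0.1055]
shift if turned first [-0.1751 -0.1394 -0.1663] ; in present axes [-0.1592 -0.1684 -0.155 ]
```

View pics/s4c.png

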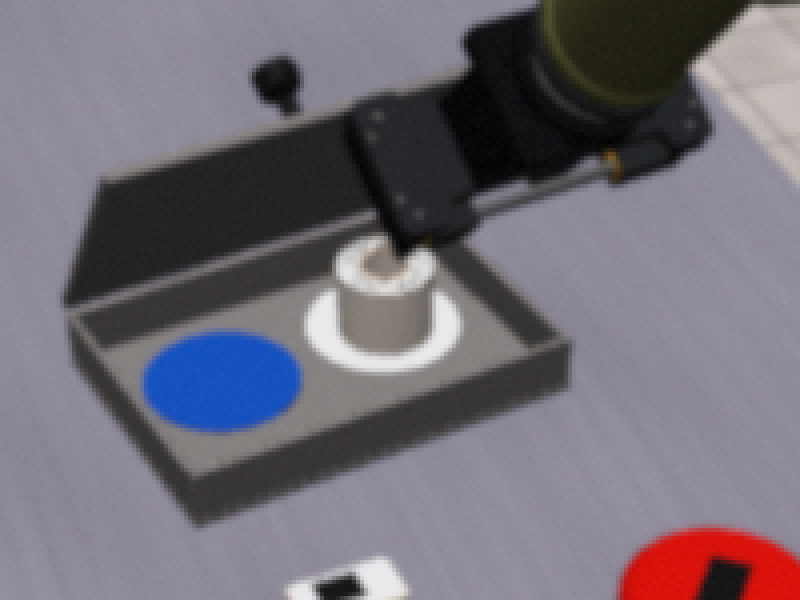

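The white roll stands flat on its pad, with white showing all round (pad centre about (383,325) in the crop), and the lid is unmoved. Now the blue roll.

```bash
python3 -m jog '[[0,0,0,-0.035,0.001,0.053,0.087],[0,0,0,-0.035,0.001,0.053,0.087],[-0.022,-0.0175,-0.021,0,0,0,0.087],[-0.022,-0.0175,-0.021,0,0,0,0.087],[-0.022,-0.0175,-0.021,0,0,0,0.087],[-0.022,-0.0175,-0.021,0,0,0,0.087],[-0.022,-0.0175,-0.021,0,0,0,0.087],[-0.022,-0.0175,-0.021,0,0,0,0.087],[-0.022,-0.0175,-0.021,0,0,0,0.087],[-0.022,-0.0175,-0.021,0,0,0,0.087],[0,0,0,0,0,0,0.087]]'
python3 - <<'E'
from h import *
plan((.506,-.084,.125),-87,38)
E
```

```text
time_s: 11.12
tool_pos: [0.4991, -0.0759, 0.1709]
tool_rot: [-179.1, -37.9, 92.3]
force: [-0.3, -1.4, 0.2]
grip_width: 0.0871
grasp_force: 0.0
t 11.12 grasp pt [ 0.4999 -0.0874  0.1857] width 0.08709439785700637 q [-14.  24.  52. 101. -45.  94.  52.]
turn(tool) [-0.0078  0.0021 -0.0092]
shift if turned first [-0.0349  0.0064  0.0497] ; in present axes [-0.0347  0.0071  0.0497]
```

```bash
python3 -m jog '[[-0.012,0.0023,0.0165,-0.008,0.002,-0.009,0.087],[-0.012,0.0023,0.0165,0,0,0,0.087],[-0.011,0.0023,0.0165,0,0,0,0.087],[0,0,0,0,0,0,0.087],[0,0,0,0,0,0,0.087]]'
python3 - <<'E'
from h import *
plan((.506,-.084,.052),-87,38)
c=env.get_calibration("wrist");w=env.read_camera("wrist");s=env.read_camera("side")
for X in([[.506,-.084,.062]],):
    print(proj("wrist",X,c).round())
for b in blobs(w,"blue",300):
    q=circ(onplane("wrist",b,.062,c)); print(b.mean(0).round(),len(b),q[0].round(4),round(q[1],4))
cv2.imwrite("pics/w5.png",np.hstack([cv2.resize(w,(400,300)),cv2.resize(s[180:360,230:470],(400,300))]))
E
```

```text
time_s: 11.53
tool_pos: [0.5077, -0.0644, 0.1097]
tool_rot: [-179.9, -38.3, 93.5]
force: [1.3, -0.0, -0.2]
grip_width: 0.0871
grasp_force: 0.0
t 11.53 grasp pt [ 0.5084 -0.076   0.1243] width 0.08710656147500542 q [-13.  29.  49. 104. -49.  90.  56.]
turn(tool) [-0.0073 -0.0051  0.0075]
shift if turned first [-0.0509 -0.0027  0.0521] ; in present axes [-0.0511 -0.0027  0.0519]
[[315. 353.]]
[314. 376.] 296 [ 0.5059 -0.0855] 0.0233
[327.  32.] 231 [0.4988 0.1743] 0.039
[316. 313.] 160 [ 0.5052 -0.0668] 0.0154
```

View pics/w5.png

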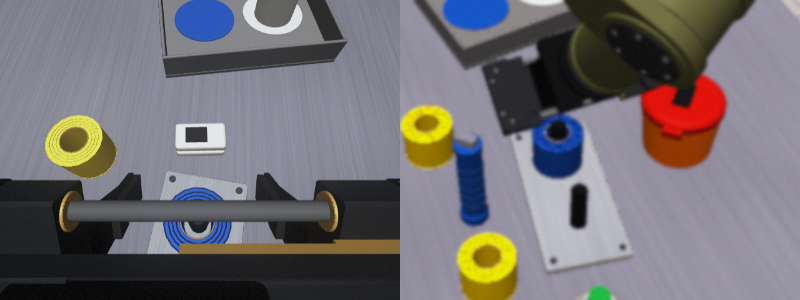

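The wrist view shows the blue ring centred between the fingers at about (315,353). The tub and handle lie just outside the body's ends, so I descend in steps.

```bash
python3 -m jog '[[-0.0085,-0.0005,0.0087,-0.007,-0.005,0.007,0.087],[-0.0085,-0.0005,0.0087,0,0,0,0.087],[-0.0085,-0.0005,0.0087,0,0,0,0.087],[-0.0085,-0.0005,0.0087,0,0,0,0.087],[0,0,0,0,0,0,0.087]]'
python3 - <<'E'
from h import *
plan((.506,-.084,.052),-87,38)
s=env.read_camera("side");t=env.read_camera("top")
s0=cv2.imread("pics/side0.png")
for n in("red",): print([b.mean(0).round(1) for b in blobs(s,n,300)],[b.mean(0).round(1) for b in blobs(s0,n,300)])
print([b.mean(0).round(1) for b in blobs(s,"blue",100)])
E
```

```text
time_s: 12.05
tool_pos: [0.5052, -0.0708, 0.0593]
tool_rot: [-179.9, -38.0, 92.9]
force: [-0.7, 0.4, 0.3]
grip_width: 0.087
grasp_force: 0.0
t 12.05 grasp pt [ 0.5058 -0.0823  0.0741] width 0.08700951884844324 q [-11.  33.  48. 105. -51.  87.  60.]
turn(tool) [-0.0003  0.0007 -0.0015]
shift if turned first [-0.0149  0.0001  0.0163] ; in present axes [-0.0149  0.0001  0.0164]
[array([402.9, 259.3])] [array([63.3,  4.8]), array([398., 250.])]
[array([558.1,  87. ]), array([272.3, 287. ]), array([275., 185.]), array([325.9, 276.9])]
```

```bash
python3 -m jog '[[-0.005,0,0.0055,0,0,0,0.087],[-0.005,0,0.0055,0,0,0,0.087],[-0.005,0,0.0055,0,0,0,0.087],[0,0,0,0,0,0,0.087]]'
python3 -m jog '[[0,0,0,0,0,0,0.05],[0,0,0,0,0,0,0.05],[0,0,0,0,0,0,0.05],[0,0,0,0,0,0,0.05],[0,0,0,0,0,0,0.05],[0,0,0,0,0,0,0.05],[0,0,0,0,0,0,0.05],[0,0,0,0,0,0,0.05]]' 25
python3 -c "
from h import *
plan((.506,-.084,.18),-87,38)"
```

```text
time_s: 12.48
tool_pos: [0.5063, -0.0725, 0.0385]
tool_rot: [179.9, -37.9, 93.0]
force: [0.5, 0.2, 0.0]
grip_width: 0.0868
grasp_force: 0.0
time_s: 13.15
tool_pos: [0.5072, -0.0728, 0.0403]
tool_rot: [179.7, -37.9, 93.1]
force: [0.8, 0.4, 2.2]
grip_width: 0.061
grasp_force: 25.0
t 13.15 grasp pt [ 0.5078 -0.0843  0.0551] width 0.06097367142994898 q [-10.  35.  47. 106. -53.  86.  62.]
turn(tool) [0.0033 0.0011 0.0019]
shift if turned first [ 0.0772 -0.0018 -0.0982] ; in present axes [ 0.0771 -0.0013 -0.0983]
```

```bash
python3 -m jog '[[0.006,0,-0.0075,0,0,0,0.05],[0.0113,0,-0.0144,0,0,0,0.05],[0.0113,0,-0.0144,0,0,0,0.05],[0.0113,0,-0.0144,0,0,0,0.05],[0.0113,0,-0.0144,0,0,0,0.05],[0.0113,0,-0.0144,0,0,0,0.05],[0.0113,0,-0.0144,0,0,0,0.05],[0,0,0,0,0,0,0.05]]'
python3 -c "
from h import *
plan((.515,.149,.167),-79.3,38)"
```

```text
time_s: 13.82
tool_pos: [0.5081, -0.0732, 0.1632]
tool_rot: [179.3, -37.9, 93.4]
force: [1.1, -1.6, -1.0]
grip_width: 0.0616
grasp_force: 25.0
t 13.82 grasp pt [ 0.5086 -0.0846  0.178 ] width 0.06163069657154099 q [-14.  25.  52. 102. -46.  93.  53.]
turn(tool) [ 0.0902  0.0028 -0.101 ]
shift if turned first [0.1734 0.048  0.1493] ; in present axes [0.1771 0.0167 0.1518]
```

```bash
python3 -m jog '[[0,0,0,0.045,0.0014,-0.05,0.05],[0,0,0,0.045,0.0014,-0.05,0.05],[0.0217,0.006,0.0187,0,0,0,0.05],[0.0217,0.006,0.0187,0,0,0,0.05],[0.0217,0.006,0.0187,0,0,0,0.05],[0.0217,0.006,0.0187,0,0,0,0.05],[0.0217,0.006,0.0187,0,0,0,0.05],[0.0217,0.006,0.0187,0,0,0,0.05],[0.0217,0.006,0.0187,0,0,0,0.05],[0.0217,0.006,0.0187,0,0,0,0.05],[0,0,0,0,0,0,0.05],[0,0,0,0,0,0,0.05]]'
python3 - <<'E'
from h import *
plan((.5155,.149,.167),-79.3,38)
E
```

```text
time_s: 14.82
tool_pos: [0.5101, 0.1637, 0.148]
tool_rot: [-179.5, -38.1, 100.6]
force: [0.2, -1.0, 0.0]
grip_width: 0.0615
grasp_force: 25.0
t 14.82 grasp pt [0.5124 0.1523 0.1627] width 0.06149769226839391 q [-35.  18.  44. 108. -49.  81.  38.]
turn(tool) [-0.0079 -0.0021 -0.0013]
shift if turned first [-0.0004  0.0026 -0.0058] ; in present axes [-0.0004  0.0025 -0.0058]
```

```bash
python3 -m jog '[[0,0.0025,0.01,-0.008,-0.002,0,0.05],[0,0,0.025,0,0,0,0.05],[0,0,0.025,0,0,0,0.05],[0,0,0.025,0,0,0,0.05],[0,0,0.02,0,0,0,0.05],[0,0,0,0,0,0,0.05],[0,0,0,0,0,0,0.05]]'
python3 -c "
from h import *
plan((.498,.240,.0485),-79.3,38)"
```

```text
time_s: 15.4
tool_pos: [0.5016, 0.2246, 0.0647]
tool_rot: [-179.9, -37.9, 100.2]
force: [-0.0, -0.2, 0.1]
grip_width: 0.0612
grasp_force: 25.0
t 15.4 grasp pt [0.5037 0.2133 0.0794] width 0.061196795769617694 q [-38.  23.  40. 113. -56.  72.  42.]
turn(tool) [ 0.0025  0.0014 -0.0064]
shift if turned first [ 0.0025 -0.0007  0.0411] ; in present axes [ 0.0025 -0.0008  0.0411]
```

```bash
python3 -m jog '[[0.001,0,0.015,0,0,-0.004,0.05],[0.001,0,0.013,0,0,0,0.05],[0,-0.0006,0.009,0,0,0,0.05],[0,0,0.004,0,0,0,0.05],[0,0,0,0,0,0,0.05],[0,0,0,0,0,0,0.05]]'
python3 -c "
from h import *
plan((.498,.240,.0458),-79.3,38)"
```

```text
time_s: 15.9
tool_pos: [0.4968, 0.2518, 0.0346]
tool_rot: [179.8, -38.0, 100.7]
force: [0.3, 0.0, -0.6]
grip_width: 0.0615
grasp_force: 25.0
t 15.9 grasp pt [0.4989 0.2405 0.0494] width 0.06146391640094497 q [-39.  26.  38. 114. -59.  68.  43.]
turn(tool) [ 0.0036  0.0005 -0.0002]
shift if turned first [-0.0024 -0.001   0.0026] ; in present axes [-0.0024 -0.001   0.0026]
```

```bash
python3 -m jog '[[-0.0012,0,0.0016,0,0,0,0.05],[-0.0012,0,0.0014,0,0,0,0.05],[0,0,0,0,0,0,0.05]]'
python3 -m jog '[[-0.0006,0,0.0008,0,0,0,0.05],[0,0,0,0,0,0,0.05]]'
```

```text
time_s: 16.15
tool_pos: [0.4975, 0.2517, 0.0333]
tool_rot: [179.7, -38.2, 100.7]
force: [-3.7, -3.8, 9.9]
grip_width: 0.0614
grasp_force: 25.0
time_s: 16.32
tool_pos: [0.4975, 0.2517, 0.0333]
tool_rot: [179.7, -38.3, 100.7]
force: [-4.7, -5.5, 15.8]
grip_width: 0.0611
grasp_force: 25.0
```

Contact made (16 N). Release and back out along the tool axis.

```bash
python3 -m jog '[[0,0,0,0,0,0,0.064],[0,0,0,0,0,0,0.067],[0,0,0,0,0,0,0.072],[0,0,0,0,0,0,0.078],[0,0,0,0,0,0,0.078],[0,0,-0.01,0,0,0,0.078],[0,0,-0.02,0,0,0,0.078],[0,0,-0.03,0,0,0,0.078],[0,0,-0.03,0,0,0,0.078],[0,0,-0.03,0,0,0,0.078],[0,0,-0.03,0,0,0,0.078],[0,0,-0.03,0,0,0,0.08]]'
python3 -m jog '[[0.02,0,-0.03,0,0,0,0.08],[0.0,0,-0.03,0,0,0,0.08],[0,0,0,0,0,0,0.08],[0,0,0,0,0,0,0.08]]'
python3 - <<'E'
from h import *
s=env.read_camera("side");t=env.read_camera("top");cv2.imwrite("pics/s6.png",s)
for n,im in(("side",s),("top",t)):
    i0=cv2.imread(f"pics/{n}0.png")
    for col in("red","green"): print(n,col,[b.mean(0).round(1) for b in blobs(im,col)][:2],[b.mean(0).round(1) for b in blobs(i0,col)][:2])
cv2.imwrite("pics/s6c.png",np.hstack([cv2.resize(s[90:240,220:420],(400,300),interpolation=3),cv2.resize(s[90:420,200:640],(400,300))]))
E
```

```text
time_s: 17.32
tool_pos: [0.5167, 0.1412, 0.1734]
tool_rot: [179.8, -38.0, 100.6]
force: [0.3, 0.6, 0.4]
grip_width: 0.0791
grasp_force: 0.0
time_s: 17.65
tool_pos: [0.5215, 0.1202, 0.233]
tool_rot: [179.6, -37.9, 100.7]
force: [-0.3, -0.4, -0.8]
grip_width: 0.0802
grasp_force: 0.0
side red [array([64.3,  4.8]), array([398., 250.])] [array([63.3,  4.8]), array([398., 250.])]
side green [array([349.1, 360. ])] [array([349.1, 359.9])]
top red [array([362.5, 143.1])] [array([373.7, 155.7])]
top green [array([503. , 265.9])] [array([503.1, 265.9])]
```

View pics/s6c.png

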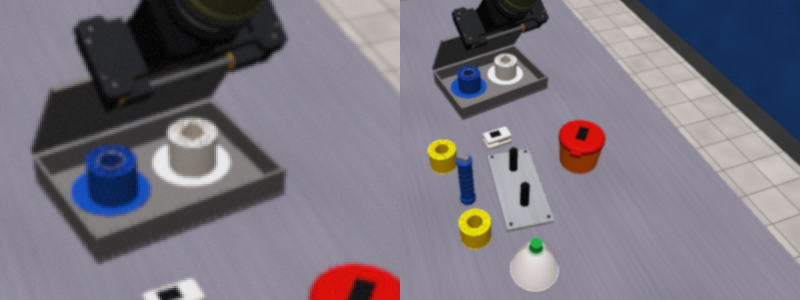

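Both rolls stand flat inside their pads: blue at about (112,175) on the blue pad and white at about (192,147) on the white pad. The lid, tub, mask, handle and oximeter are unmoved and the gripper is clear, so I'm handing in.

```bash
python3 -c "
from cell import env
print(env.sign_off())"
```

```text
the job is handed in; nothing more can be done
None
```

I handed in the job at about 18 s. In the last side view both rolls stood flat and released inside their own pads, and the lid and the other objects looked unmoved; sign-off returned no verdict.

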